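Stand bisque bud vases in their carrying pails

ROBOT

A 6-joint arm with a two-finger parallel gripper is mounted at the origin on the work surface. World frame = base frame: x ahead of the robot, y to its left, z up, the work surface at z = 0. Lengths are in mm, angles in rad, forces in N, time in s.
With the tool pointing down it reaches from about 300 to 775 mm from the base axis. Payload 14.6 kg.
Tool frame: the origin (TCP) lies between the finger pads; the fingertips stand manip.nose_length ahead of it and the grasp point (between the pads) lies 11 mm behind it (manip.nose_length is the distance from the TCP to the fingertips, in mm); z points along the fingers, y is the line along which they close (so a half turn about z gives the same grasp; the last joint's range is limited). The gripper opens to 94 mm and grips with 3 to 60 N. Pads are 16 mm wide; open, the fingers measure 119 mm over their backs; the gripper's body (75 mm by 177 mm) begins 78 mm behind the grasp point.
Start: joints at [-1.36, 0.3, 1.521, -0, 1.321, -0.067], TCP at [150.826, -528.905, 190.646] pointing down, gripper open.
Joint ranges: [-3.03, 3.03], [-0.79, 2.21], [0.23, 2.52], [-1.04, 4.18], [0, 3.07], [-2.55, 2.55]. Speed limits (rad/s): [2.22, 2.22, 2.57, 3.14, 3.14, 3.14].

INTERFACE

Orientations are given as [roll, pitch, yaw] about the fixed x, y, z axes, in that order (R = Rz(yaw) Ry(pitch) Rx(roll)).
In Python, from cell import manip, cams, job gives the robot as it stands.
- The arm moves only by the tool jog_arm, never from a script. Its argument "commands" is a list of rows, each an object of numbers: "dx", "dy", "dz": the shift along the tool's x, y, z each as a share of 40 mm, from -1 to 1; "ax", "ay", "az": the turn, a rotation vector about the tool's x, y, z each as a share of 10 degrees, from -1 to 1; "gripper": the closure, from 0 (fully open) to 1 (shut). A call has 1 to 10 rows; each row shifts and turns the commanded pose from where the row before left it, along the tool's axes as they then stand; what a row does not reach is not made up. A row lasts 1/8 s, in which the tool goes at most 62.5 mm and 10.7 degrees, less where a joint would pass 70% of its speed; a pose out of reach is approached as far as the arm can. A call with a number of a shift or a turn outside -1 to 1 is refused whole. A call with a gripper value outside its range is refused whole. The fingers move at their own pace and stop on an object; "squeeze" is the grip in N (left out, the last holds). Time passes only in rows, so rows that do not move let the fingers close. It gives the time, the measured TCP pose, the force, the opening and the grip force at its end, in the units of the state.
- manip.read_state(): the state, without advancing time (a new reading comes with each control period).
- cams.camera(name): name is "side" or "top" or "wrist"; returns a dict with "image" (480x640x3 uint8, red, green, blue), "fx", "fy", "cx", "cy" (pixels), "dist_coeffs" ([k1, k2, p1, p2, k3] as OpenCV has them; the pictures are not rectified), "world_to_cam" (4x4, takes a point from world to camera coordinates). Camera axes: x right, y down, z forward; pixel columns grow to the right and rows downward; lengths in mm; the calibration is good to about 2 mm. A picture is of the moment at which its call begins. There is no depth.
- job.sign_off(): hands the job in; it is judged then, once.
The state is a dict: "clock": time; "joints": joint angles; "qd": joint speeds; "effort": joint torques, N m; "eef_pos": TCP position; "eef_rot": TCP orientation; "wrist_force": force on the tool from outside, world axes, zero at the start; "moment": the same for the moment, N m; "finger_gap": finger opening in mm; "finger_force": force on a finger pad.
Only numpy, scipy, OpenCV 4.12 (cv2) and the standard library are available. Lean on these libraries where they do the work, as an engineer would, in place of code of your own. Each camera call takes 0.05 s, during which the arm holds its last target. There are 200 camera calls.

TASK

Pack the two round-bellied, long-necked bud vases for the walk to the kiln: the bigger vase goes in the bigger pail and the smaller vase in the smaller pail. The bisque chips easily, so lower each one gently until it is on or only just clear of the pail's floor before letting go, never drop or knock it, and leave it standing upright on the bottom. Leave the pails standing where they are and do not disturb the other things on the table.

Things in the scene. Friction and masses are not known exactly. Their poses are not given: they have to be found in the camera images.
- big_vase: The bigger bud vase, loose, plain off-white bisque, upright: round belly 76 mm across (widest 36 mm up), flat foot 44 mm across, slim straight neck 22 mm across from 80 to 127 mm up, lip 30 mm across at the top, 135 mm high, about 0.26 kg. Origin: centre of the underside; z up the vase.
- small_vase: The smaller bud vase, loose, same shape and colour: round belly 56 mm across (widest 27 mm up), flat foot 34 mm across, straight neck 20 mm across from 61 to 97 mm up, lip 27 mm across, 105 mm high, about 0.14 kg. Origin: centre of the underside; z up the vase.
- big_vase_neck (a point): Middle of where to grip the bigger vase's neck, on its axis, 113 mm above its underside.
- small_vase_neck (a point): Middle of where to grip the smaller vase's neck, on its axis, 83 mm above its underside.
- big_pail: The bigger of two plain open white plastic pails, loose, 0.45 kg, 140 mm high, 192 mm across the rim and 160 mm across the base outside, walls 4 mm, floor 5 mm thick; its thin bail hangs down outside. Origin: centre of the underside; z up.
- small_pail: The smaller white pail, loose, 0.32 kg, 112 mm high, 156 mm across the rim and 132 mm across the base outside, walls 4 mm, floor 5 mm thick. Origin: centre of the underside; z up.
- tumbler: Bystander: straight open bisque tumbler, 76 mm across, 85 mm high. Origin: centre of the underside.
- jar: Bystander: paint jar with a white lid, 76 mm across, 100 mm high. Origin: centre of the underside.
- bottle: Bystander: glaze bottle with a white cap, 56 mm across, 160 mm high. Origin: centre of the underside.
- mug: Bystander: bisque mug with a handle, 84 mm across, 85 mm high. Origin: centre of the underside.
- tile: Bystander: round bisque test tile lying flat, 38 mm across, 7 mm thick, often close to the vases. Origin: centre of the underside.

How it is judged (in metres and radians):
At the end, for the whole second after the job is handed in: Each vase stands in the pail of its size: underside less than 12 mm above the pail's underside, axis within 60 mm of the pail's, upright within 0.17 rad, at rest (under 0.02 m/s); both pails upright within 0.05 rad and moved less than 50 mm (horizontal distance between big_vase and big_pail below 0.06 m and z of big_vase in the frame of big_pail between 0 and 0.012 m and angle between each of big_vase, small_vase's own z axis and vertical below 0.17 rad and linear speed of each of big_vase, small_vase below 0.02 m/s and angle between each of big_pail, small_pail's own z axis and vertical below 0.05 rad and distance of each of big_pail, small_pail from where it was at the start of the episode below 0.05 m and horizontal distance between small_vase and small_pail below 0.06 m and z of small_vase in the frame of small_pail between 0 and 0.012 m); the robot touches nothing.
It fails at once if a vase strikes or presses against a pail or the table with more than 30 N (contact force between any of big_vase, small_vase and big_pail above 30 N or contact force between any of big_vase, small_vase and small_pail above 30 N or contact force between any of big_vase, small_vase and table above 30 N).
It fails at once if a vase is dropped: it moves faster than 0.5 m/s inside a pail, as after a fall of 13 mm ((horizontal distance between big_vase and big_pail below 0.07 m and z of big_vase in the frame of big_pail below 0.1 m and linear speed of big_vase above 0.5 m/s) or (horizontal distance between big_vase and small_pail below 0.07 m and z of big_vase in the frame of small_pail below 0.1 m and linear speed of big_vase above 0.5 m/s) or (horizontal distance between small_vase and big_pail below 0.07 m and z of small_vase in the frame of big_pail below 0.1 m and linear speed of small_vase above 0.5 m/s) or (horizontal distance between small_vase and small_pail below 0.07 m and z of small_vase in the frame of small_pail below 0.1 m and linear speed of small_vase above 0.5 m/s)).
It fails at once if a bystander (tumbler, jar, bottle, mug or tile) is moved more than 30 mm (distance of any of tumbler, jar, bottle, mug, tile from where it was at the start of the episode above 0.03 m).
It also fails if it takes over 67 s, if anything falls off the work surface, if the arm or the gripper's body presses on something with over 40 N, if the wrist force passes 120 N, or if a joint passes its speed limit or range.

## Working session

There is one attempt and no reset: what is moved stays moved. The work goes in short steps, Python scripts to look and compute and a tool call to move; the robot and the scene stay as the last step left them, time stands still between calls to the robot, and variables do not carry over. Pictures are saved under pics/ and viewed, at most 10 in all, crops included, and the job is handed in when it is done.

Besides the shell and the picture viewer there is one more tool, called after "Request:" as name([rows], argument=value, ...), one row to a line, values as JSON. jog_arm: Moves the arm, as the interface text tells. Shift numbers are shares of 40 mm and turn numbers shares of 10 degrees, none past 1 either way. Its arguments: {"type":"object","properties":{"commands":{"type":"array"},"squeeze":{"type":"number"}},"required":["commands"]}

```bash
mkdir -p pics; ls
python3 - <<'E'
from cell import manip,cams,job
import cv2,numpy as np
s=manip.read_state();print(s, manip.nose_length)
for n in("top","side","wrist"):
    c=cams.camera(n);cv2.imwrite(f"pics/{n}0.png",c["image"][:,:,::-1])
    W=c["world_to_cam"];W=np.array(W);print(n,c["fx"],c["cx"],c["cy"],c["dist_coeffs"],(-W[:3,:3].T@W[:3,3]).round(),W[2,:3].round(2))
E
```

```text
pics
{'clock': 0.0, 'joints': array([-1.35963711e+00,  3.00498425e-01,  1.52157022e+00, -1.84271255e-06,
        1.32071755e+00, -6.66025665e-02]), 'qd': array([ 1.48776779e-03, -9.99344155e-04, -2.07149102e-04,  1.72076233e-04,
       -2.22262053e-04, -3.17409240e-05]), 'effort': array([-2.37824388e-04, -5.31808591e+01, -3.52733552e+01,  7.07170973e-02,
        2.43041979e-02, -1.18506209e-04]), 'eef_pos': array([ 150.74835999, -528.64488964,  190.07595375]), 'eef_rot': array([-3.14040164e+00, -7.76531094e-05,  2.77762196e-01]), 'wrist_force': array([ 0.42934514,  0.6328877 , -0.21193695]), 'moment': array([0.00839966, 0.0198813 , 0.00774266]), 'finger_force': 0.0, 'finger_gap': 94.0021077002647} 8.0
top 580.7520332133065 321.7615009828815 233.37200000910664 [-0.08486722  0.          0.          0.          0.        ] [ 442.  -13. 1211.] [ 0.12 -0.01 -0.99]
side 440.8542230049547 324.50941390416335 232.7526956494003 [0.03038257 0.         0.         0.         0.        ] [530. 706. 689.] [ 0.05 -0.78 -0.63]
wrist 394.9390226704857 312.0875175819608 244.32382955329834 [-0.08339171  0.          0.          0.          0.        ] [ 220. -510.  385.] [-0.24 -0.07 -0.97]
```

View pics/top0.png

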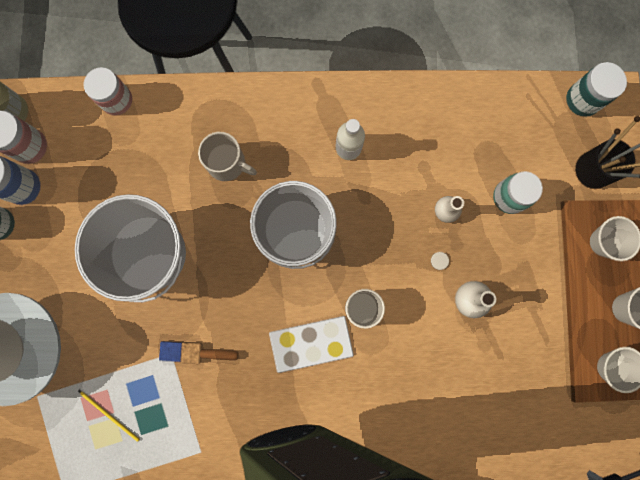

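View pics/side0.png

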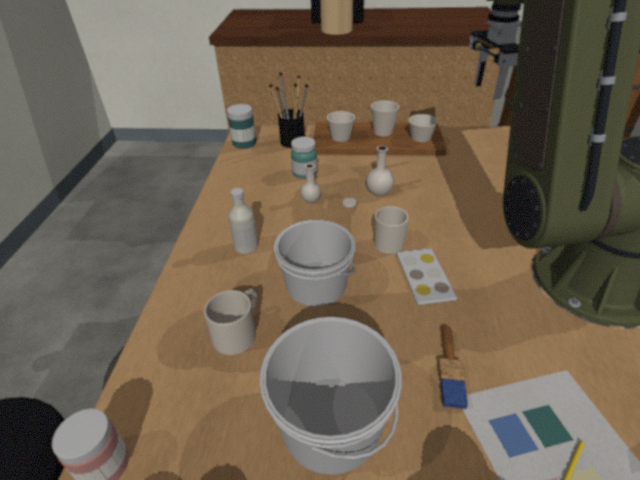

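The top view shows the big vase lip at about (488,299), the small vase lip at (457,203), the big pail rim centre at (129,248) and the small pail rim at (293,224). The tile is at (440,261), the jar at (520,190) and the tumbler at (365,309). The side view shows the big vase lip at about (382,150), the small one at (310,168), and the pail rims at (315,248) and (330,372). I'll zoom in on the lips to get better pixel positions.

```bash
cat > h.py <<'E'
import cv2,numpy as np
from scipy.optimize import least_squares
from cell import manip,cams,job
def KD(c): return np.array([[c["fx"],0,c["cx"]],[0,c["fy"],c["cy"]],[0,0,1.]]),np.array(c["dist_coeffs"])
def proj(c,P):
    K,D=KD(c);W=np.array(c["world_to_cam"]);return cv2.projectPoints(np.float64(P).reshape(-1,1,3),cv2.Rodrigues(W[:3,:3])[0],W[:3,3],K,D)[0].reshape(-1,2)
def tri(cs,px):
    n=[cv2.undistortPoints(np.float64([[p]]),*KD(c)).reshape(2,1) for c,p in zip(cs,px)]
    X=cv2.triangulatePoints(np.array(cs[0]["world_to_cam"])[:3],np.array(cs[1]["world_to_cam"])[:3],*n).ravel();X=X[:3]/X[3]
    return X.round(1),[np.abs(proj(c,X)-p).max().round(1) for c,p in zip(cs,px)]
def onplane(c,p,z):
    W=np.array(c["world_to_cam"]);q=cv2.undistortPoints(np.float64([[p]]),*KD(c)).ravel()
    d=W[:3,:3].T@np.array([*q,1]);o=-W[:3,:3].T@W[:3,3];return (o+d*(z-o[2])/d[2]).round(1)
E
python3 - <<'E'
from h import *
t,s=cams.camera("top"),cams.camera("side")
for n,a,b in [("bv",(488,299),(382,150)),("sv",(457,203),(310,168)),("sp",(293,224),(315,247)),("bp",(129,248),(330,372)),("tile",(440,261),(349,203))]:
    print(n,*tri((t,s),(a,b)))
print("tumbler",onplane(t,(365,309),85),"jar",onplane(t,(525,188),100),"bottle",onplane(t,(352,126),160),"mug",onplane(t,(220,153),85))
def crop(c,x,y,w,h,k): return cv2.resize(c["image"][y:y+h,x:x+w,::-1],None,fx=k,fy=k,interpolation=cv2.INTER_CUBIC)
a=crop(t,430,185,80,140,4);b=crop(s,290,140,120,70,4)
im=np.zeros((560,800,3),np.uint8);im[:,:320]=a;im[:280,320:800]=b;cv2.imwrite("pics/z.png",im)
E
```

```text
bv [ 444.2 -332.7  127.7] [np.float64(0.1), np.float64(0.1)]
sv [ 631.5 -289.2   97.5] [np.float64(0.5), np.float64(0.4)]
sp [595.1  31.5 103.5] [np.float64(0.1), np.float64(0.1)]
bp [550.9 338.9 133.3] [np.float64(0.4), np.float64(0.5)]
tile [ 5.268e+02 -2.719e+02  1.000e-01] [np.float64(0.3), np.float64(0.2)]
tumbler [ 430.  -104.8   85. ] jar [ 660.4 -426.   100. ] bottle [770.6 -82.9 160. ] mug [742.5 176.4  85. ]
```

View pics/z.png

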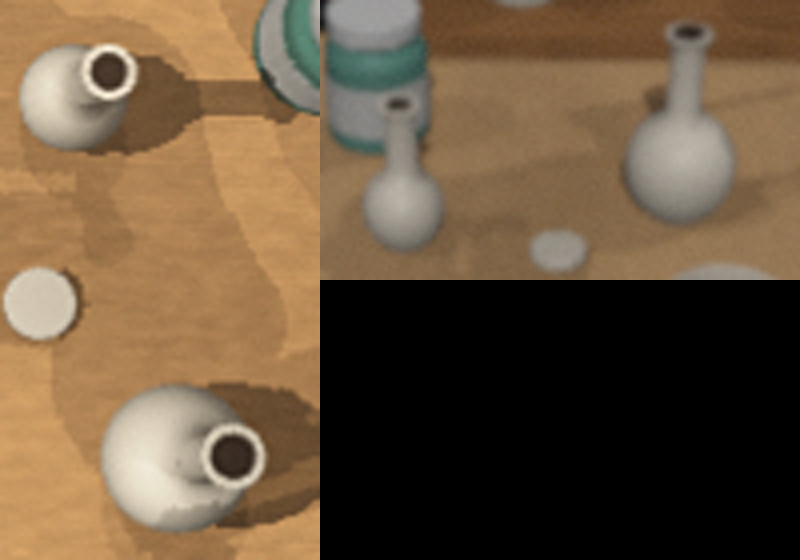

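The zoom puts the lips at top (488.1,298.6) and (456.9,202.9), and at side (382.3,148.8) and (310,165.7). I'll refine the positions with these, then move above the big vase with yaw 0.

Request:
jog_arm([
  {"az": 0.8, "dz": -0.8},
  {"az": 0.79, "dz": -0.8},
  {"dx": 0.9, "dy": -0.7, "dz": -0.4},
  {"dx": 0.9, "dy": -0.7, "dz": -0.4},
  {"dx": 0.9, "dy": -0.7, "dz": -0.4},
  {"dx": 0.9, "dy": -0.7},
  {"dx": 0.9, "dy": -0.7},
  {"dx": 0.9, "dy": -0.7},
  {"dx": 0.6, "dy": -0.6},
  {},
])

```text
schema error: expected keys dx, dy, dz, ax, ay, az, gripper
```

Run:
```python
from h import *
t,s,w=[cams.camera(n) for n in("top","side","wrist")]
B=tri((t,s),((488.1,298.6),(382.3,148.8)));S=tri((t,s),((456.9,202.9),(310,165.7)))
print(B,S);print(onplane(t,(488.1,298.6),135),onplane(t,(456.9,202.9),105),onplane(t,(293,224),112),onplane(t,(129,248),140))
print("pred wrist",proj(w,[[*onplane(t,(488.1,298.6),135)],[*onplane(t,(456.9,202.9),105)]]))
st=manip.read_state();print(st["eef_pos"],st["eef_rot"],st["clock"])
# pail rim ellipse overlays
cv2.imwrite("pics/w1.png",w["image"][:,:,::-1])
im=np.zeros((440,800,3),np.uint8)
c1=cv2.resize(t["image"][175:325,60:360,::-1],None,fx=1.33,fy=1.33);im[:c1.shape[0],:c1.shape[1]]=c1
c2=cv2.resize(s["image"][210:480,250:420,::-1],None,fx=1.6,fy=1.6);im[:c2.shape[0],420:420+c2.shape[1]]=c2
cv2.imwrite("pics/pails.png",im)
```

```text
(array([ 444.3, -331.6,  131.9]), [np.float64(0.5), np.float64(0.3)]) (array([ 630.7, -287. ,  105.6]), [np.float64(0.3), np.float64(0.2)])
[ 445.2 -330.8  135. ] [ 631.4 -287.2  105. ] [593.7  31.1 112. ] [549.4 336.7 140. ]
pred wrist [[ 140.37212618 -251.3517988 ]
 [ 284.02503319  102.84248284]]
[ 150.81511003 -528.8634875   190.56799766] [-3.14141095e+00 -3.67747512e-05  2.77769124e-01] 0.4
```

View pics/w1.png

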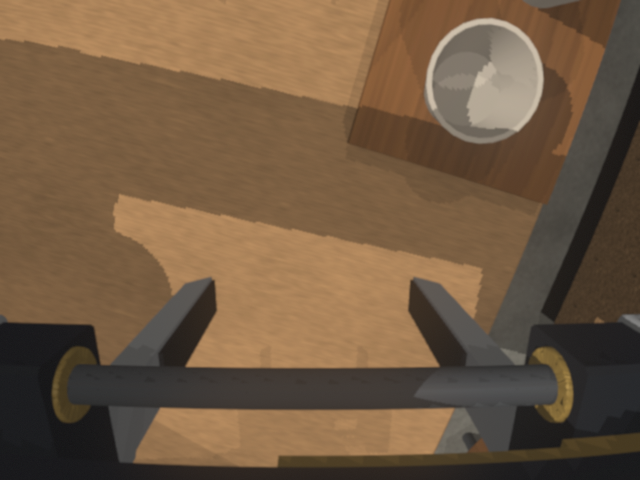

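The wrist picture shows only empty table, because the move was refused: every row needs all the keys. The lip heights (132 and 106 against 135 and 105) agree with the text. I'll resend the move.

Request:
jog_arm([
  {"dx": 0, "dy": 0, "dz": -0.8, "ax": 0, "ay": 0, "az": 0.8, "gripper": 0},
  {"dx": 0, "dy": 0, "dz": -0.8, "ax": 0, "ay": 0, "az": 0.79, "gripper": 0},
  {"dx": 0.9, "dy": -0.7, "dz": -0.4, "ax": 0, "ay": 0, "az": 0, "gripper": 0},
  {"dx": 0.9, "dy": -0.7, "dz": -0.4, "ax": 0, "ay": 0, "az": 0, "gripper": 0},
  {"dx": 0.9, "dy": -0.7, "dz": -0.4, "ax": 0, "ay": 0, "az": 0, "gripper": 0},
  {"dx": 0.9, "dy": -0.7, "dz": 0, "ax": 0, "ay": 0, "az": 0, "gripper": 0},
  {"dx": 0.9, "dy": -0.7, "dz": 0, "ax": 0, "ay": 0, "az": 0, "gripper": 0},
  {"dx": 0.9, "dy": -0.7, "dz": 0, "ax": 0, "ay": 0, "az": 0, "gripper": 0},
  {"dx": 0.6, "dy": -0.7, "dz": 0, "ax": 0, "ay": 0, "az": 0, "gripper": 0},
  {"dx": 0, "dy": 0, "dz": 0, "ax": 0, "ay": 0, "az": 0, "gripper": 0},
])

```text
clock: 1.65
eef_pos: [391.9, -331.4, 302.7]
eef_rot: [-3.142, -0.0, 0.003]
wrist_force: [-0.6, -0.7, 0.8]
finger_gap: 93.7
finger_force: 0.0
```

Run:
```python
from h import *
w=cams.camera("wrist")
st=manip.read_state();print(st["eef_pos"],st["eef_rot"],st["clock"])
print("pred wrist",proj(w,[[445.2,-330.8,135],[631.4,-287.2,105],[445.2,-330.8,36],[631.4,-287.2,27]]))
cv2.imwrite("pics/w2.png",w["image"][:,:,::-1])
```

```text
[ 391.11073767 -332.39468654  302.66732441] [3.14146785e+00 5.28534263e-05 2.09018255e-03] 1.7
pred wrist [[311.25087063 165.89719928]
 [263.58810222 -42.03458488]
 [311.50098319 161.48424731]
 [272.0063904  -10.15726359]]
```

View pics/w2.png

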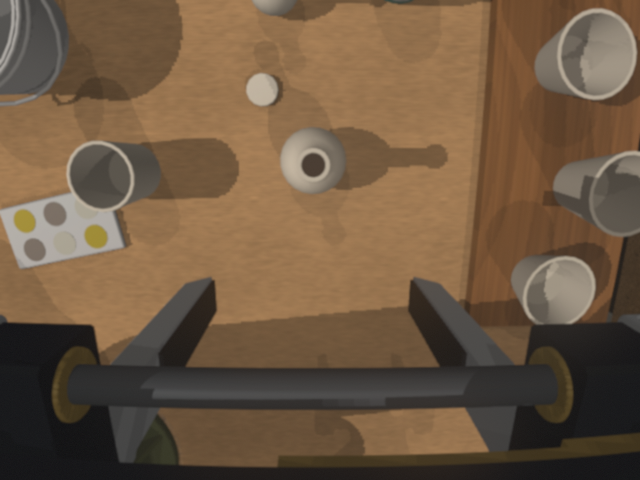

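View pics/pails.png

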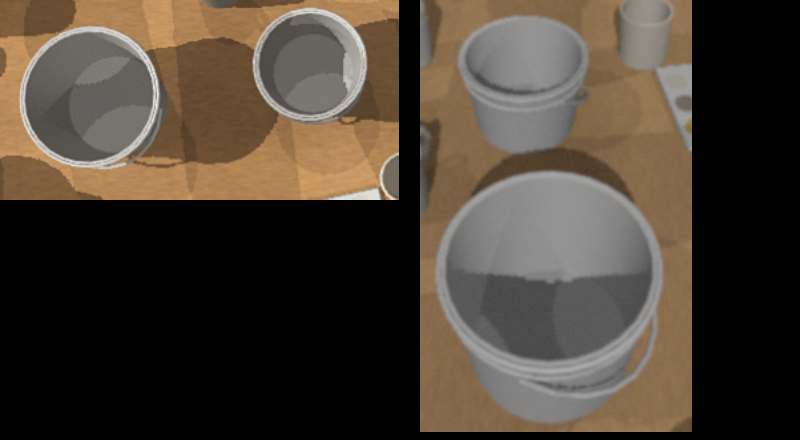

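The wrist view shows the lip at (314,165), and I predicted (311,166). That puts the big vase at about (446,-332.5). The pail crop confirms both rims to within a few mm: (550,338) and (594,31). Next I descend on the big vase.

Request:
jog_arm([
  {"dx": 0.68, "dy": 0, "dz": 0.5, "ax": 0, "ay": 0, "az": 0, "gripper": 0},
  {"dx": 0.68, "dy": 0, "dz": 0.9, "ax": 0, "ay": 0, "az": 0, "gripper": 0},
  {"dx": 0, "dy": 0, "dz": 0.9, "ax": 0, "ay": 0, "az": 0, "gripper": 0},
  {"dx": 0, "dy": 0, "dz": 0.9, "ax": 0, "ay": 0, "az": 0, "gripper": 0},
  {"dx": 0, "dy": 0, "dz": 0.9, "ax": 0, "ay": 0, "az": 0, "gripper": 0},
  {"dx": 0, "dy": 0, "dz": 0.6, "ax": 0, "ay": 0, "az": 0, "gripper": 0},
  {"dx": 0, "dy": 0, "dz": 0.3, "ax": 0, "ay": 0, "az": 0, "gripper": 0},
  {"dx": 0, "dy": 0, "dz": 0, "ax": 0, "ay": 0, "az": 0, "gripper": 0},
])

```text
clock: 2.7
eef_pos: [444.7, -333.3, 102.5]
eef_rot: [-3.141, 0.001, -0.0]
wrist_force: [-0.6, 0.2, 1.1]
finger_gap: 94.0
finger_force: 0.0
```

Request:
jog_arm([
  {"dx": 0, "dy": 0, "dz": 0, "ax": 0, "ay": 0, "az": 0, "gripper": 0.5},
  {"dx": 0, "dy": 0, "dz": 0, "ax": 0, "ay": 0, "az": 0, "gripper": 0.6},
  {"dx": 0, "dy": 0, "dz": 0, "ax": 0, "ay": 0, "az": 0, "gripper": 0.7},
  {"dx": 0, "dy": 0, "dz": 0, "ax": 0, "ay": 0, "az": 0, "gripper": 0.75},
  {"dx": 0, "dy": 0, "dz": 0, "ax": 0, "ay": 0, "az": 0, "gripper": 0.8},
  {"dx": 0, "dy": 0, "dz": 0, "ax": 0, "ay": 0, "az": 0, "gripper": 0.9},
  {"dx": 0, "dy": 0, "dz": 0, "ax": 0, "ay": 0, "az": 0, "gripper": 1},
  {"dx": 0, "dy": 0, "dz": 0, "ax": 0, "ay": 0, "az": 0, "gripper": 1},
], squeeze=20)

```text
clock: 3.7
eef_pos: [445.2, -332.7, 102.6]
eef_rot: [-3.141, 0.0, 0.0]
wrist_force: [0.2, 1.0, 1.4]
finger_gap: 28.2
finger_force: 20.0
```

The gap of 28.2 mm is not the 22 mm neck, so the pads may be on the lip flare. I'll look before lifting.

Run:
```python
from h import *
w=cams.camera("wrist");s=cams.camera("side")
st=manip.read_state();print(st["finger_gap"],st["finger_force"],st["wrist_force"],st["moment"])
print(proj(s,[[445,-332.5,z] for z in(135,113.6,94.6,80,0)]).round(1).tolist())
im=np.zeros((480,800,3),np.uint8);im[:300,:400]=cv2.resize(w["image"],(400,300))[:,:,::-1]
im[:480,400:]=cv2.resize(s["image"][110:206,340:420,::-1],(400,480),interpolation=cv2.INTER_CUBIC)
cv2.imwrite("pics/g.png",im)
```

```text
28.332380365241068 19.999978188425303 [0.02954149 0.82060368 0.08297672] [0.16038798 0.03864428 0.00135435]
[[381.8, 147.5], [381.3, 154.8], [380.8, 161.2], [380.5, 166.0], [378.7, 191.0]]
```

View pics/g.png

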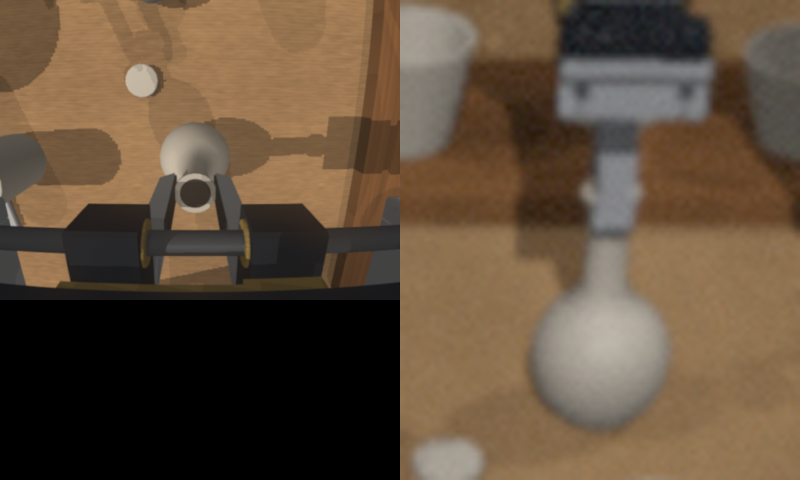

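The side view shows the near fingertip at about (382,156), higher than expected, so the pads are on the lip. In the wrist picture w2 the open fingertip corners are at (215,280) and (410,280). I'll compute the true tip height from both views.

Run:
```python
from h import *
w=cams.camera("wrist");s=cams.camera("side");st=manip.read_state();p=st["eef_pos"];print(p)
# wrist cam is rigid to tool: evaluate open-finger corners (+8,+-47) at heights relative to TCP
for h in(-8,0,10,15,20,25): print(h,proj(w,[[p[0]+dx,p[1]+dy,p[2]+h] for dx,dy in((8,47),(8,-47),(-8,47))]).round(0).tolist(), proj(s,[[p[0],p[1]+d,p[2]+h] for d in(14,26)]).round(1).tolist())
```

```text
[ 445.17543086 -332.78961568  102.64215336]
-8 [[224.0, 267.0], [399.0, 267.0], [226.0, 295.0]] [[381.0, 163.8], [381.2, 166.1]]
0 [[221.0, 271.0], [402.0, 271.0], [223.0, 300.0]] [[381.2, 161.1], [381.4, 163.4]]
10 [[216.0, 278.0], [406.0, 278.0], [218.0, 308.0]] [[381.4, 157.7], [381.6, 160.1]]
15 [[214.0, 281.0], [409.0, 281.0], [216.0, 312.0]] [[381.5, 156.0], [381.8, 158.3]]
20 [[211.0, 285.0], [411.0, 285.0], [214.0, 316.0]] [[381.7, 154.3], [381.9, 156.6]]
25 [[209.0, 288.0], [414.0, 288.0], [211.0, 320.0]] [[381.8, 152.6], [382.0, 154.9]]
```

Both views put the fingertips about 15 mm above the reported TCP, not 8 mm below it. I'll release the lip, go 22 mm lower and grip the neck again.

Request:
jog_arm([
  {"dx": 0, "dy": 0, "dz": 0, "ax": 0, "ay": 0, "az": 0, "gripper": 0.5},
  {"dx": 0, "dy": 0, "dz": 0, "ax": 0, "ay": 0, "az": 0, "gripper": 0.4},
  {"dx": 0, "dy": 0, "dz": 0, "ax": 0, "ay": 0, "az": 0, "gripper": 0.4},
  {"dx": 0, "dy": 0, "dz": 0.25, "ax": 0, "ay": 0, "az": 0, "gripper": 0.4},
  {"dx": 0, "dy": 0, "dz": 0.2, "ax": 0, "ay": 0, "az": 0, "gripper": 0.4},
  {"dx": 0, "dy": 0, "dz": 0.1, "ax": 0, "ay": 0, "az": 0, "gripper": 0.4},
  {"dx": 0, "dy": 0, "dz": 0, "ax": 0, "ay": 0, "az": 0, "gripper": 0.5},
])

```text
clock: 4.78
eef_pos: [445.0, -332.7, 80.2]
eef_rot: [-3.141, 0.001, 0.0]
wrist_force: [0.1, -0.4, -0.6]
finger_gap: 49.8
finger_force: 0.0
```

Request:
jog_arm([
  {"dx": 0, "dy": 0, "dz": 0, "ax": 0, "ay": 0, "az": 0, "gripper": 0.6},
  {"dx": 0, "dy": 0, "dz": 0, "ax": 0, "ay": 0, "az": 0, "gripper": 0.7},
  {"dx": 0, "dy": 0, "dz": 0, "ax": 0, "ay": 0, "az": 0, "gripper": 0.75},
  {"dx": 0, "dy": 0, "dz": 0, "ax": 0, "ay": 0, "az": 0, "gripper": 0.8},
  {"dx": 0, "dy": 0, "dz": 0, "ax": 0, "ay": 0, "az": 0, "gripper": 0.9},
  {"dx": 0, "dy": 0, "dz": 0, "ax": 0, "ay": 0, "az": 0, "gripper": 1},
  {"dx": 0, "dy": 0, "dz": 0, "ax": 0, "ay": 0, "az": 0, "gripper": 1},
], squeeze=20)

```text
clock: 5.65
eef_pos: [445.3, -332.9, 80.8]
eef_rot: [3.141, -0.0, 0.0]
wrist_force: [0.9, 1.2, 4.5]
finger_gap: 28.2
finger_force: 20.0
```

Run:
```python
from h import *
w=cams.camera("wrist");s=cams.camera("side")
st=manip.read_state();print(st["finger_gap"],st["wrist_force"],st["moment"],st["eef_pos"])
im=np.zeros((600,800,3),np.uint8);im[:600,:400]=cv2.resize(w["image"][190:370,250:370,::-1],(400,600),interpolation=cv2.INTER_CUBIC)
im[:,400:]=cv2.resize(s["image"][122:197,356:406,::-1],(400,600),interpolation=cv2.INTER_CUBIC)
cv2.imwrite("pics/g2.png",im)
```

```text
28.60847133168258 [-0.1144243   2.42663156  4.69614394] [ 0.20350401  0.02828336 -0.00795748] [ 445.26459348 -332.87241731   80.81766295]
```

View pics/g2.png

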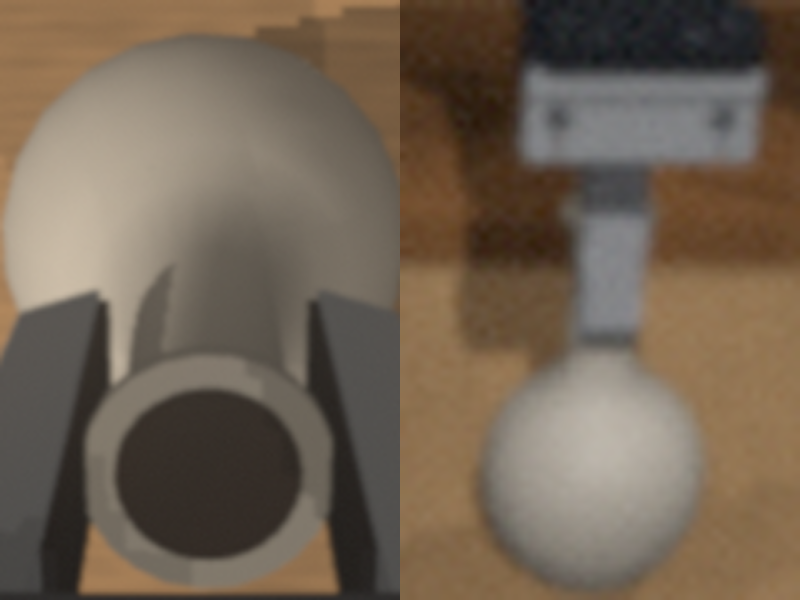

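The fingers' flat inner faces meet the 30 mm lip, and the tips stay about 4 mm clear of the neck on each side. So any straight-down grip pinches the lip. The first grip, with the lip at mid-pad, had no net force on it. I'll go back near that height, squeeze harder, and test with a tiny lift.

Request:
jog_arm([
  {"dx": 0, "dy": 0, "dz": 0, "ax": 0, "ay": 0, "az": 0, "gripper": 0.5},
  {"dx": 0, "dy": 0, "dz": 0, "ax": 0, "ay": 0, "az": 0, "gripper": 0.5},
  {"dx": 0, "dy": 0, "dz": -0.2, "ax": 0, "ay": 0, "az": 0, "gripper": 0.5},
  {"dx": 0, "dy": 0, "dz": -0.25, "ax": 0, "ay": 0, "az": 0, "gripper": 0.5},
  {"dx": 0, "dy": 0, "dz": 0, "ax": 0, "ay": 0, "az": 0, "gripper": 0.55},
  {"dx": 0, "dy": 0, "dz": 0, "ax": 0, "ay": 0, "az": 0, "gripper": 0.62},
  {"dx": 0, "dy": 0, "dz": 0, "ax": 0, "ay": 0, "az": 0, "gripper": 0.66},
  {"dx": 0, "dy": 0, "dz": 0, "ax": 0, "ay": 0, "az": 0, "gripper": 0.7},
  {"dx": 0, "dy": 0, "dz": 0, "ax": 0, "ay": 0, "az": 0, "gripper": 0.8},
  {"dx": 0, "dy": 0, "dz": 0, "ax": 0, "ay": 0, "az": 0, "gripper": 1},
], squeeze=30)

```text
clock: 7.0
eef_pos: [445.1, -332.7, 98.5]
eef_rot: [-3.141, 0.0, 0.0]
wrist_force: [0.1, -0.1, -1.0]
finger_gap: 28.1
finger_force: 30.0
```

Request:
jog_arm([
  {"dx": 0, "dy": 0, "dz": 0, "ax": 0, "ay": 0, "az": 0, "gripper": 1},
  {"dx": 0, "dy": 0, "dz": 0, "ax": 0, "ay": 0, "az": 0, "gripper": 1},
])

```text
clock: 7.25
eef_pos: [445.1, -332.7, 98.5]
eef_rot: [-3.141, 0.0, 0.0]
wrist_force: [-0.2, 0.5, -2.1]
finger_gap: 27.9
finger_force: 30.0
```

Request:
jog_arm([
  {"dx": 0, "dy": 0, "dz": -0.02, "ax": 0, "ay": 0, "az": 0, "gripper": 1},
  {"dx": 0, "dy": 0, "dz": -0.03, "ax": 0, "ay": 0, "az": 0, "gripper": 1},
  {"dx": 0, "dy": 0, "dz": 0, "ax": 0, "ay": 0, "az": 0, "gripper": 1},
])

```text
clock: 7.62
eef_pos: [445.2, -332.9, 100.7]
eef_rot: [3.141, -0.0, 0.0]
wrist_force: [-0.1, -0.3, -3.2]
finger_gap: 28.0
finger_force: 30.0
```

The load is about 2.6 N, which is the vase's weight, so it holds. I'll lift further and check for slip with an image difference instead of a picture.

Request:
jog_arm([
  {"dx": 0, "dy": 0, "dz": -0.1, "ax": 0, "ay": 0, "az": 0, "gripper": 1},
  {"dx": 0, "dy": 0, "dz": -0.1, "ax": 0, "ay": 0, "az": 0, "gripper": 1},
  {"dx": 0, "dy": 0, "dz": -0.1, "ax": 0, "ay": 0, "az": 0, "gripper": 1},
  {"dx": 0, "dy": 0, "dz": 0, "ax": 0, "ay": 0, "az": 0, "gripper": 1},
])

```text
clock: 8.12
eef_pos: [445.3, -332.9, 113.1]
eef_rot: [3.141, -0.001, 0.0]
wrist_force: [-0.1, 0.2, -2.4]
finger_gap: 28.3
finger_force: 30.0
```

Run:
```python
from h import *
import time
S=[cams.camera("side") for _ in range(3)];a=S[0]["image"].astype(int);w0=cams.camera("wrist")["image"].astype(int)
for _ in range(8): cams.camera("top")
b=cams.camera("side")["image"].astype(int);w1=cams.camera("wrist")["image"].astype(int)
st=manip.read_state();print(st["clock"],st["finger_gap"],st["wrist_force"],st["eef_pos"])
# rel. motion over 0.6 s of belly in side view (drift = slip), via phase correlation
f=lambda x:np.float32(x[150:200,355:405].mean(2));print("side drift",cv2.phaseCorrelate(f(a),f(b)))
g=lambda x:np.float32(x[180:330,250:370].mean(2));print("wrist drift",cv2.phaseCorrelate(g(w0),g(w1)))
im=cv2.resize(b[110:206,340:420,::-1].astype(np.uint8),(500,600),interpolation=cv2.INTER_CUBIC);cv2.imwrite("pics/l.png",im)
# belly bottom edge vs start image
o=cv2.imread("pics/side0.png").astype(int)[:,:,::-1]
for r in range(176,202,2): print(r,o[r,376:382].mean(0).round().tolist(),b[r,376:382].mean(0).round().tolist())
```

```text
8.825 28.315862959506788 [ 0.25285286  0.32757517 -2.90276174] [ 445.18148308 -332.83674951  112.64408025]
side drift ((0.18053366725677833, 0.036979558198730444), 1.0073938232421875)
wrist drift ((-0.018645288589134168, 0.01120859841013555), 1.0035980812708536)
176 [178.0, 172.0, 161.0] [178.0, 171.0, 161.0]
178 [182.0, 175.0, 165.0] [170.0, 163.0, 153.0]
180 [181.0, 174.0, 163.0] [163.0, 156.0, 146.0]
182 [174.0, 167.0, 157.0] [156.0, 149.0, 139.0]
184 [166.0, 159.0, 149.0] [144.0, 138.0, 128.0]
186 [158.0, 151.0, 141.0] [134.0, 127.0, 118.0]
188 [147.0, 140.0, 130.0] [120.0, 114.0, 105.0]
190 [136.0, 131.0, 121.0] [97.0, 91.0, 83.0]
192 [124.0, 118.0, 109.0] [104.0, 83.0, 61.0]
194 [106.0, 100.0, 92.0] [125.0, 99.0, 69.0]
196 [115.0, 94.0, 71.0] [133.0, 106.0, 75.0]
198 [134.0, 106.0, 74.0] [142.0, 112.0, 79.0]
200 [144.0, 114.0, 80.0] [147.0, 117.0, 82.0]
```

The vase is up about 14 mm with no drift, so underside = TCP z − 98.5. Now the full lift and the carry.

Request:
jog_arm([
  {"dx": 0, "dy": 0, "dz": -0.2, "ax": 0, "ay": 0, "az": 0, "gripper": 1},
  {"dx": 0, "dy": 0, "dz": -0.4, "ax": 0, "ay": 0, "az": 0, "gripper": 1},
  {"dx": 0, "dy": 0, "dz": -0.6, "ax": 0, "ay": 0, "az": 0, "gripper": 1},
  {"dx": 0, "dy": 0, "dz": -0.7, "ax": 0, "ay": 0, "az": 0, "gripper": 1},
  {"dx": 0, "dy": 0, "dz": -0.7, "ax": 0, "ay": 0, "az": 0, "gripper": 1},
  {"dx": 0, "dy": 0, "dz": -0.6, "ax": 0, "ay": 0, "az": 0, "gripper": 1},
  {"dx": 0, "dy": 0, "dz": -0.4, "ax": 0, "ay": 0, "az": 0, "gripper": 1},
  {"dx": 0, "dy": 0, "dz": -0.3, "ax": 0, "ay": 0, "az": 0, "gripper": 1},
  {"dx": 0, "dy": 0, "dz": -0.15, "ax": 0, "ay": 0, "az": 0, "gripper": 1},
])

```text
clock: 9.95
eef_pos: [445.2, -332.8, 275.1]
eef_rot: [3.142, -0.0, 0.0]
wrist_force: [-0.0, 0.5, -3.5]
finger_gap: 27.7
finger_force: 30.0
```

Request:
jog_arm([
  {"dx": 0, "dy": -0.15, "dz": 0, "ax": 0, "ay": 0, "az": 0, "gripper": 1},
  {"dx": 0, "dy": -0.3, "dz": 0, "ax": 0, "ay": 0, "az": 0, "gripper": 1},
  {"dx": 0, "dy": -0.45, "dz": 0, "ax": 0, "ay": 0, "az": 0, "gripper": 1},
  {"dx": 0.1, "dy": -0.6, "dz": 0, "ax": 0, "ay": 0, "az": 0, "gripper": 1},
  {"dx": 0.1, "dy": -0.6, "dz": 0, "ax": 0, "ay": 0, "az": 0, "gripper": 1},
  {"dx": 0.1, "dy": -0.6, "dz": 0, "ax": 0, "ay": 0, "az": 0, "gripper": 1},
  {"dx": 0.1, "dy": -0.6, "dz": 0, "ax": 0, "ay": 0, "az": 0, "gripper": 1},
  {"dx": 0.1, "dy": -0.6, "dz": 0, "ax": 0, "ay": 0, "az": 0, "gripper": 1},
  {"dx": 0.1, "dy": -0.6, "dz": 0, "ax": 0, "ay": 0, "az": 0, "gripper": 1},
  {"dx": 0.1, "dy": -0.6, "dz": 0, "ax": 0, "ay": 0, "az": 0, "gripper": 1},
])

```text
clock: 11.2
eef_pos: [472.8, -127.0, 274.6]
eef_rot: [-3.141, 0.0, 0.001]
wrist_force: [-0.3, 1.2, -2.9]
finger_gap: 28.3
finger_force: 30.0
```

Request:
jog_arm([
  {"dx": 0.1, "dy": -0.6, "dz": 0, "ax": 0, "ay": 0, "az": 0, "gripper": 1},
  {"dx": 0.1, "dy": -0.6, "dz": 0, "ax": 0, "ay": 0, "az": 0, "gripper": 1},
  {"dx": 0.1, "dy": -0.6, "dz": 0, "ax": 0, "ay": 0, "az": 0, "gripper": 1},
  {"dx": 0.1, "dy": -0.6, "dz": 0, "ax": 0, "ay": 0, "az": 0, "gripper": 1},
  {"dx": 0.1, "dy": -0.6, "dz": 0, "ax": 0, "ay": 0, "az": 0, "gripper": 1},
  {"dx": 0.1, "dy": -0.6, "dz": 0, "ax": 0, "ay": 0, "az": 0, "gripper": 1},
  {"dx": 0.1, "dy": -0.6, "dz": 0, "ax": 0, "ay": 0, "az": 0, "gripper": 1},
  {"dx": 0.1, "dy": -0.6, "dz": 0, "ax": 0, "ay": 0, "az": 0, "gripper": 1},
  {"dx": 0.1, "dy": -0.6, "dz": 0, "ax": 0, "ay": 0, "az": 0, "gripper": 1},
  {"dx": 0.1, "dy": -0.6, "dz": 0, "ax": 0, "ay": 0, "az": 0, "gripper": 1},
])

```text
clock: 12.45
eef_pos: [512.3, 112.8, 274.6]
eef_rot: [-3.142, 0.0, 0.001]
wrist_force: [-0.7, 0.8, -2.6]
finger_gap: 27.9
finger_force: 30.0
```

Request:
jog_arm([
  {"dx": 0.1, "dy": -0.6, "dz": 0, "ax": 0, "ay": 0, "az": 0, "gripper": 1},
  {"dx": 0.1, "dy": -0.6, "dz": 0, "ax": 0, "ay": 0, "az": 0, "gripper": 1},
  {"dx": 0.1, "dy": -0.6, "dz": 0, "ax": 0, "ay": 0, "az": 0, "gripper": 1},
  {"dx": 0.1, "dy": -0.6, "dz": 0, "ax": 0, "ay": 0, "az": 0, "gripper": 1},
  {"dx": 0.1, "dy": -0.6, "dz": 0, "ax": 0, "ay": 0, "az": 0, "gripper": 1},
  {"dx": 0.1, "dy": -0.6, "dz": 0, "ax": 0, "ay": 0, "az": 0, "gripper": 1},
  {"dx": 0.1, "dy": -0.6, "dz": 0, "ax": 0, "ay": 0, "az": 0, "gripper": 1},
  {"dx": 0.1, "dy": -0.6, "dz": 0, "ax": 0, "ay": 0, "az": 0, "gripper": 1},
  {"dx": 0.1, "dy": -0.45, "dz": 0, "ax": 0, "ay": 0, "az": 0, "gripper": 1},
  {"dx": 0, "dy": -0.25, "dz": 0, "ax": 0, "ay": 0, "az": 0, "gripper": 1},
])

```text
clock: 13.7
eef_pos: [548.1, 332.5, 274.3]
eef_rot: [3.141, 0.001, 0.001]
wrist_force: [-0.7, -0.3, -3.0]
finger_gap: 28.0
finger_force: 30.0
```

Request:
jog_arm([
  {"dx": 0, "dy": -0.12, "dz": 0, "ax": 0, "ay": 0, "az": 0, "gripper": 1},
  {"dx": 0, "dy": 0, "dz": 0, "ax": 0, "ay": 0, "az": 0, "gripper": 1},
  {"dx": 0, "dy": 0, "dz": 0, "ax": 0, "ay": 0, "az": 0, "gripper": 1},
])

```text
clock: 14.08
eef_pos: [549.0, 335.6, 274.8]
eef_rot: [-3.142, -0.0, -0.0]
wrist_force: [-0.3, -1.0, -2.9]
finger_gap: 27.9
finger_force: 30.0
```

Run:
```python
from h import *
s=cams.camera("side");t=cams.camera("top")
st=manip.read_state();p=st["eef_pos"];print(p,st["joints"].round(2))
u=p[2]-98.5
for n,c in(("s",s),("t",t)): print(n,proj(c,[[p[0],p[1],u+z] for z in(135,36,0)]).round(0).tolist())
im=np.zeros((600,800,3),np.uint8)
im[:600,:400]=cv2.resize(s["image"][180:480,220:420,::-1],(400,600))
im[:400,400:]=cv2.resize(t["image"][150:350,40:240,::-1],(400,400));cv2.imwrite("pics/p1.png",im)
```

```text
[549.05958147 335.5728303  274.83943478] [ 0.49  0.48  1.09 -0.    1.58  2.06]
s [[331.0, 283.0], [331.0, 335.0], [332.0, 352.0]]
t [[95.0, 238.0], [116.0, 244.0], [123.0, 246.0]]
```

View pics/p1.png

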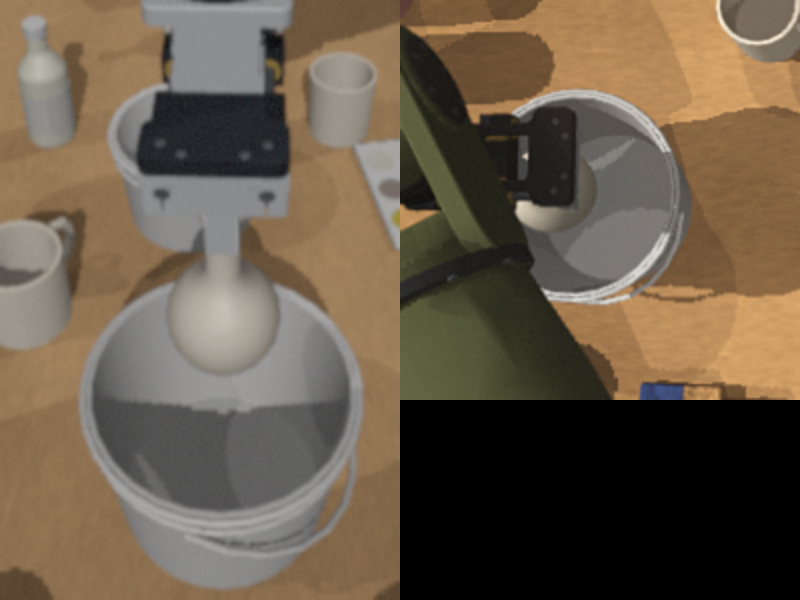

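The last view shows the vase hanging upright and centred over the big pail, with the belly at side (331,339) against a predicted (331,335). Now I lower it.

Request:
jog_arm([
  {"dx": 0, "dy": 0, "dz": 0.2, "ax": 0, "ay": 0, "az": 0, "gripper": 1},
  {"dx": 0, "dy": 0, "dz": 0.4, "ax": 0, "ay": 0, "az": 0, "gripper": 1},
  {"dx": 0, "dy": 0, "dz": 0.5, "ax": 0, "ay": 0, "az": 0, "gripper": 1},
  {"dx": 0, "dy": 0, "dz": 0.5, "ax": 0, "ay": 0, "az": 0, "gripper": 1},
  {"dx": 0, "dy": 0, "dz": 0.5, "ax": 0, "ay": 0, "az": 0, "gripper": 1},
  {"dx": 0, "dy": 0, "dz": 0.5, "ax": 0, "ay": 0, "az": 0, "gripper": 1},
  {"dx": 0, "dy": 0, "dz": 0.5, "ax": 0, "ay": 0, "az": 0, "gripper": 1},
  {"dx": 0, "dy": 0, "dz": 0.4, "ax": 0, "ay": 0, "az": 0, "gripper": 1},
  {"dx": 0, "dy": 0, "dz": 0.2, "ax": 0, "ay": 0, "az": 0, "gripper": 1},
  {"dx": 0, "dy": 0, "dz": 0.1, "ax": 0, "ay": 0, "az": 0, "gripper": 1},
])

```text
clock: 15.42
eef_pos: [549.0, 336.0, 122.4]
eef_rot: [3.142, -0.0, 0.0]
wrist_force: [-0.3, 0.4, -2.9]
finger_gap: 28.1
finger_force: 30.0
```

Request:
jog_arm([
  {"dx": 0, "dy": 0, "dz": 0.08, "ax": 0, "ay": 0, "az": 0, "gripper": 1},
  {"dx": 0, "dy": 0, "dz": 0.08, "ax": 0, "ay": 0, "az": 0, "gripper": 1},
  {"dx": 0, "dy": 0, "dz": 0.08, "ax": 0, "ay": 0, "az": 0, "gripper": 1},
  {"dx": 0, "dy": 0, "dz": 0.06, "ax": 0, "ay": 0, "az": 0, "gripper": 1},
  {"dx": 0, "dy": 0, "dz": 0, "ax": 0, "ay": 0, "az": 0, "gripper": 1},
])

```text
clock: 16.05
eef_pos: [548.9, 336.0, 110.5]
eef_rot: [3.141, 0.0, 0.0]
wrist_force: [-0.1, -0.1, -3.3]
finger_gap: 27.9
finger_force: 30.0
```

Underside about 12 mm, so 7 mm to the floor. I'll lower slowly in short calls.

Request:
jog_arm([
  {"dx": 0, "dy": 0, "dz": 0.03, "ax": 0, "ay": 0, "az": 0, "gripper": 1},
  {"dx": 0, "dy": 0, "dz": 0.03, "ax": 0, "ay": 0, "az": 0, "gripper": 1},
  {"dx": 0, "dy": 0, "dz": 0.03, "ax": 0, "ay": 0, "az": 0, "gripper": 1},
  {"dx": 0, "dy": 0, "dz": 0.02, "ax": 0, "ay": 0, "az": 0, "gripper": 1},
  {"dx": 0, "dy": 0, "dz": 0, "ax": 0, "ay": 0, "az": 0, "gripper": 1},
])

```text
clock: 16.68
eef_pos: [549.0, 336.0, 106.2]
eef_rot: [3.142, 0.0, 0.0]
wrist_force: [-0.8, 0.6, -2.1]
finger_gap: 27.8
finger_force: 30.0
```

Request:
jog_arm([
  {"dx": 0, "dy": 0, "dz": 0.02, "ax": 0, "ay": 0, "az": 0, "gripper": 1},
  {"dx": 0, "dy": 0, "dz": 0, "ax": 0, "ay": 0, "az": 0, "gripper": 1},
])

```text
clock: 16.92
eef_pos: [549.0, 336.0, 105.4]
eef_rot: [3.142, 0.0, 0.0]
wrist_force: [0.3, 0.5, -3.1]
finger_gap: 28.4
finger_force: 30.0
```

Request:
jog_arm([
  {"dx": 0, "dy": 0, "dz": 0.02, "ax": 0, "ay": 0, "az": 0, "gripper": 1},
  {"dx": 0, "dy": 0, "dz": 0, "ax": 0, "ay": 0, "az": 0, "gripper": 1},
])

```text
clock: 17.18
eef_pos: [548.9, 336.0, 104.6]
eef_rot: [3.142, 0.0, 0.0]
wrist_force: [-0.1, -0.1, -2.8]
finger_gap: 28.4
finger_force: 30.0
```

Request:
jog_arm([
  {"dx": 0, "dy": 0, "dz": 0.02, "ax": 0, "ay": 0, "az": 0, "gripper": 1},
  {"dx": 0, "dy": 0, "dz": 0, "ax": 0, "ay": 0, "az": 0, "gripper": 1},
])

```text
clock: 17.42
eef_pos: [549.0, 336.0, 103.8]
eef_rot: [3.142, 0.0, 0.0]
wrist_force: [0.2, -0.7, -2.5]
finger_gap: 28.3
finger_force: 30.0
```

Request:
jog_arm([
  {"dx": 0, "dy": 0, "dz": 0.02, "ax": 0, "ay": 0, "az": 0, "gripper": 1},
  {"dx": 0, "dy": 0, "dz": 0, "ax": 0, "ay": 0, "az": 0, "gripper": 1},
])

```text
clock: 17.68
eef_pos: [549.1, 336.1, 103.4]
eef_rot: [-3.141, -0.001, 0.0]
wrist_force: [-0.2, -0.2, 0.4]
finger_gap: 28.2
finger_force: 30.0
```

Contact at TCP 103.4, as predicted: the floor now carries the weight. I'll release and rise.

Request:
jog_arm([
  {"dx": 0, "dy": 0, "dz": 0, "ax": 0, "ay": 0, "az": 0, "gripper": 0.65},
  {"dx": 0, "dy": 0, "dz": 0, "ax": 0, "ay": 0, "az": 0, "gripper": 0.6},
  {"dx": 0, "dy": 0, "dz": 0, "ax": 0, "ay": 0, "az": 0, "gripper": 0.45},
  {"dx": 0, "dy": 0, "dz": 0, "ax": 0, "ay": 0, "az": 0, "gripper": 0.4},
  {"dx": 0, "dy": 0, "dz": 0, "ax": 0, "ay": 0, "az": 0, "gripper": 0.4},
])

```text
clock: 18.3
eef_pos: [549.0, 336.0, 103.0]
eef_rot: [3.142, 0.0, 0.0]
wrist_force: [0.3, -0.1, -0.4]
finger_gap: 56.3
finger_force: 0.0
```

Request:
jog_arm([
  {"dx": 0, "dy": 0, "dz": -0.2, "ax": 0, "ay": 0, "az": 0, "gripper": 0.4},
  {"dx": 0, "dy": 0, "dz": -0.5, "ax": 0, "ay": 0, "az": 0, "gripper": 0.4},
  {"dx": 0, "dy": 0, "dz": -0.8, "ax": 0, "ay": 0, "az": 0, "gripper": 0.4},
  {"dx": 0, "dy": 0, "dz": -0.8, "ax": 0, "ay": 0, "az": 0, "gripper": 0.4},
  {"dx": 0, "dy": 0, "dz": -0.8, "ax": 0, "ay": 0, "az": 0, "gripper": 0.4},
  {"dx": 0, "dy": 0, "dz": -0.8, "ax": 0, "ay": 0, "az": 0, "gripper": 0.4},
  {"dx": 0, "dy": 0, "dz": -0.4, "ax": 0, "ay": 0, "az": 0, "gripper": 0.4},
  {"dx": 0, "dy": 0.3, "dz": 0, "ax": 0, "ay": 0, "az": 0, "gripper": 0.2},
])

```text
clock: 19.3
eef_pos: [549.0, 324.1, 275.5]
eef_rot: [-3.141, -0.001, 0.001]
wrist_force: [-0.5, -0.1, -0.2]
finger_gap: 63.4
finger_force: 0.0
```

Next, over to the small vase, stopping short in x for a wrist look.

Request:
jog_arm([
  {"dx": 0.04, "dy": 0.5, "dz": 0, "ax": 0, "ay": 0, "az": 0, "gripper": 0},
  {"dx": 0.04, "dy": 0.9, "dz": 0, "ax": 0, "ay": 0, "az": 0, "gripper": 0},
  {"dx": 0.04, "dy": 0.9, "dz": 0, "ax": 0, "ay": 0, "az": 0, "gripper": 0},
  {"dx": 0.04, "dy": 0.9, "dz": 0, "ax": 0, "ay": 0, "az": 0, "gripper": 0},
  {"dx": 0.04, "dy": 0.9, "dz": 0, "ax": 0, "ay": 0, "az": 0, "gripper": 0},
  {"dx": 0.04, "dy": 0.9, "dz": 0, "ax": 0, "ay": 0, "az": 0, "gripper": 0},
  {"dx": 0.04, "dy": 0.9, "dz": 0, "ax": 0, "ay": 0, "az": 0, "gripper": 0},
  {"dx": 0.04, "dy": 0.9, "dz": 0, "ax": 0, "ay": 0, "az": 0, "gripper": 0},
  {"dx": 0.04, "dy": 0.9, "dz": 0, "ax": 0, "ay": 0, "az": 0, "gripper": 0},
  {"dx": 0.04, "dy": 0.9, "dz": 0, "ax": 0, "ay": 0, "az": 0, "gripper": 0},
])

```text
clock: 20.55
eef_pos: [564.1, -22.3, 273.9]
eef_rot: [-3.142, 0.002, -0.001]
wrist_force: [0.0, 0.5, -0.4]
finger_gap: 93.8
finger_force: 0.0
```

Request:
jog_arm([
  {"dx": 0.04, "dy": 0.9, "dz": 0, "ax": 0, "ay": 0, "az": 0, "gripper": 0},
  {"dx": 0.04, "dy": 0.9, "dz": 0, "ax": 0, "ay": 0, "az": 0, "gripper": 0},
  {"dx": 0.04, "dy": 0.9, "dz": 0, "ax": 0, "ay": 0, "az": 0, "gripper": 0},
  {"dx": 0.04, "dy": 0.9, "dz": 0, "ax": 0, "ay": 0, "az": 0, "gripper": 0},
  {"dx": 0.04, "dy": 0.9, "dz": 0, "ax": 0, "ay": 0, "az": 0, "gripper": 0},
  {"dx": 0.04, "dy": 0.9, "dz": 0, "ax": 0, "ay": 0, "az": 0, "gripper": 0},
  {"dx": 0.04, "dy": 0.9, "dz": 0, "ax": 0, "ay": 0, "az": 0, "gripper": 0},
  {"dx": 0.04, "dy": 0.4, "dz": 0, "ax": 0, "ay": 0, "az": 0, "gripper": 0},
  {"dx": 0, "dy": 0, "dz": 0, "ax": 0, "ay": 0, "az": 0, "gripper": 0},
])

```text
clock: 21.68
eef_pos: [577.4, -288.6, 274.2]
eef_rot: [-3.141, 0.001, -0.001]
wrist_force: [-0.1, 1.3, -0.9]
finger_gap: 93.9
finger_force: 0.0
```

Run:
```python
from h import *
w=cams.camera("wrist");t=cams.camera("top");s=cams.camera("side")
st=manip.read_state();print(st["eef_pos"],st["eef_rot"])
q=proj(w,[[631.2,-287.2,105]])[0];print("pred",q)
# dark mouth blob near the prediction
x,y=q.round().astype(int);g=cv2.cvtColor(w["image"],cv2.COLOR_RGB2GRAY)[max(y-30,0):y+30,x-30:x+30]
m=(g<70).astype(np.uint8);n,l,S,C=cv2.connectedComponentsWithStats(m)
for i in range(1,n):
    if S[i,4]>30:
        p=C[i]+[x-30,max(y-30,0)];print(S[i].tolist(),p.round(1),onplane(w,p,105),tri((w,t),(p,(456.9,202.9))),tri((w,s),(p,(310,165.7))))
im=np.zeros((480,800,3),np.uint8);im[:480,:640]=w["image"][:,:,::-1]
im[:160,640:]=cv2.resize(s["image"][330:470,260:400,::-1],(160,160));im[160:320,640:]=cv2.resize(t["image"][190:310,65:190,::-1],(160,160))
cv2.imwrite("pics/w3.png",im)
```

```text
[ 577.99726538 -286.92477549  275.09086181] [-3.14139564e+00 -3.28669717e-06  1.24380964e-03]
pred [310.24379605 164.98367004]
[24, 19, 17, 18, 250] [311.9 162.2] [ 633.6 -288.7  105. ] (array([ 633. , -289. ,   96.9]), [np.float64(0.3), np.float64(0.1)]) (array([ 632. , -289. ,  104.1]), [np.float64(1.8), np.float64(0.7)])
```

The mouth blob gives the small vase at (633,−288.5), with lip height about 104, which agrees with the text. I'll descend and grip the lip with the same offset, at TCP 68.5.

Request:
jog_arm([
  {"dx": 0.7, "dy": 0, "dz": 0.5, "ax": 0, "ay": 0, "az": 0, "gripper": 0},
  {"dx": 0.67, "dy": 0, "dz": 0.9, "ax": 0, "ay": 0, "az": 0, "gripper": 0},
  {"dx": 0, "dy": 0, "dz": 0.9, "ax": 0, "ay": 0, "az": 0, "gripper": 0},
  {"dx": 0, "dy": 0, "dz": 0.9, "ax": 0, "ay": 0, "az": 0, "gripper": 0},
  {"dx": 0, "dy": 0, "dz": 0.9, "ax": 0, "ay": 0, "az": 0, "gripper": 0},
  {"dx": 0, "dy": 0, "dz": 0.6, "ax": 0, "ay": 0, "az": 0, "gripper": 0},
  {"dx": 0, "dy": 0, "dz": 0.3, "ax": 0, "ay": 0, "az": 0, "gripper": 0.2},
  {"dx": 0, "dy": 0, "dz": 0.16, "ax": 0, "ay": 0, "az": 0, "gripper": 0.4},
  {"dx": 0, "dy": 0, "dz": 0, "ax": 0, "ay": 0, "az": 0, "gripper": 0.5},
])

```text
clock: 22.95
eef_pos: [633.0, -287.8, 69.2]
eef_rot: [3.141, -0.001, 0.001]
wrist_force: [0.3, -0.9, 0.0]
finger_gap: 67.4
finger_force: 0.0
```

Request:
jog_arm([
  {"dx": 0, "dy": 0, "dz": 0, "ax": 0, "ay": 0, "az": 0, "gripper": 0.55},
  {"dx": 0, "dy": 0, "dz": 0, "ax": 0, "ay": 0, "az": 0, "gripper": 0.6},
  {"dx": 0, "dy": 0, "dz": 0, "ax": 0, "ay": 0, "az": 0, "gripper": 0.65},
  {"dx": 0, "dy": 0, "dz": 0, "ax": 0, "ay": 0, "az": 0, "gripper": 0.7},
  {"dx": 0, "dy": 0, "dz": 0, "ax": 0, "ay": 0, "az": 0, "gripper": 0.75},
  {"dx": 0, "dy": 0, "dz": 0, "ax": 0, "ay": 0, "az": 0, "gripper": 0.85},
  {"dx": 0, "dy": 0, "dz": 0, "ax": 0, "ay": 0, "az": 0, "gripper": 1},
  {"dx": 0, "dy": 0, "dz": 0, "ax": 0, "ay": 0, "az": 0, "gripper": 1},
], squeeze=25)

```text
clock: 23.95
eef_pos: [632.8, -288.0, 68.7]
eef_rot: [3.141, -0.0, 0.0]
wrist_force: [0.1, -0.6, 1.0]
finger_gap: 24.8
finger_force: 25.0
```

Request:
jog_arm([
  {"dx": 0, "dy": 0, "dz": -0.02, "ax": 0, "ay": 0, "az": 0, "gripper": 1},
  {"dx": 0, "dy": 0, "dz": -0.03, "ax": 0, "ay": 0, "az": 0, "gripper": 1},
  {"dx": 0, "dy": 0, "dz": 0, "ax": 0, "ay": 0, "az": 0, "gripper": 1},
])

```text
clock: 24.32
eef_pos: [632.7, -287.9, 70.6]
eef_rot: [-3.141, 0.0, 0.0]
wrist_force: [-0.5, -0.3, -2.2]
finger_gap: 25.3
finger_force: 25.0
```

Request:
jog_arm([
  {"dx": 0, "dy": 0, "dz": -0.1, "ax": 0, "ay": 0, "az": 0, "gripper": 1},
  {"dx": 0, "dy": 0, "dz": -0.15, "ax": 0, "ay": 0, "az": 0, "gripper": 1},
  {"dx": 0, "dy": 0, "dz": -0.15, "ax": 0, "ay": 0, "az": 0, "gripper": 1},
  {"dx": 0, "dy": 0, "dz": 0, "ax": 0, "ay": 0, "az": 0, "gripper": 1},
])

```text
clock: 24.82
eef_pos: [633.1, -288.1, 87.5]
eef_rot: [3.141, -0.001, 0.0]
wrist_force: [-0.7, -0.0, -1.5]
finger_gap: 25.3
finger_force: 25.0
```

Run:
```python
from h import *
o=cv2.imread("pics/side0.png").astype(int)[:,:,::-1];b=cams.camera("side")["image"].astype(int)
for _ in range(8): cams.camera("top")
c=cams.camera("side");b2=c["image"].astype(int)
f=lambda x:np.float32(x[175:212,295:330].mean(2));print(cv2.phaseCorrelate(f(b),f(b2)),manip.read_state()["wrist_force"])
print(proj(c,[[632.8,-288,27],[632.8,-288,45]]))
for r in range(180,212,2): print(r,o[r,308:314].mean().round(),b2[r,308:314].mean().round())
```

```text
((0.2371948532106316, 0.10336331404782229), 1.0070581277211508) [ 0.56015905 -0.11910356 -2.1024665 ]
[[310.17514443 190.85758432]
 [309.91002787 185.22990358]]
180 137.0 172.0
182 142.0 179.0
184 155.0 180.0
186 166.0 174.0
188 170.0 161.0
190 171.0 150.0
192 166.0 136.0
194 156.0 122.0
196 145.0 98.0
198 132.0 89.0
200 115.0 106.0
202 96.0 113.0
204 102.0 117.0
206 104.0 118.0
208 105.0 119.0
210 104.0 119.0
```

The small vase is lifted 18 mm with no slip. I'll raise it and carry it to the small pail.

Request:
jog_arm([
  {"dx": 0, "dy": 0, "dz": -0.2, "ax": 0, "ay": 0, "az": 0, "gripper": 1},
  {"dx": 0, "dy": 0, "dz": -0.4, "ax": 0, "ay": 0, "az": 0, "gripper": 1},
  {"dx": 0, "dy": 0, "dz": -0.6, "ax": 0, "ay": 0, "az": 0, "gripper": 1},
  {"dx": 0, "dy": 0, "dz": -0.7, "ax": 0, "ay": 0, "az": 0, "gripper": 1},
  {"dx": 0, "dy": 0, "dz": -0.6, "ax": 0, "ay": 0, "az": 0, "gripper": 1},
  {"dx": 0, "dy": 0, "dz": -0.4, "ax": 0, "ay": 0, "az": 0, "gripper": 1},
  {"dx": 0, "dy": 0, "dz": -0.25, "ax": 0, "ay": 0, "az": 0, "gripper": 1},
  {"dx": 0, "dy": -0.15, "dz": -0.15, "ax": 0, "ay": 0, "az": 0, "gripper": 1},
  {"dx": 0, "dy": -0.3, "dz": 0, "ax": 0, "ay": 0, "az": 0, "gripper": 1},
  {"dx": 0, "dy": -0.45, "dz": 0, "ax": 0, "ay": 0, "az": 0, "gripper": 1},
])

```text
clock: 26.58
eef_pos: [632.5, -250.8, 217.8]
eef_rot: [-3.141, 0.001, 0.0]
wrist_force: [0.5, 0.5, -0.7]
finger_gap: 25.0
finger_force: 25.0
```

Request:
jog_arm([
  {"dx": -0.09, "dy": -0.6, "dz": 0, "ax": 0, "ay": 0, "az": 0, "gripper": 1},
  {"dx": -0.09, "dy": -0.6, "dz": 0, "ax": 0, "ay": 0, "az": 0, "gripper": 1},
  {"dx": -0.09, "dy": -0.6, "dz": 0, "ax": 0, "ay": 0, "az": 0, "gripper": 1},
  {"dx": -0.09, "dy": -0.6, "dz": 0, "ax": 0, "ay": 0, "az": 0, "gripper": 1},
  {"dx": -0.09, "dy": -0.6, "dz": 0, "ax": 0, "ay": 0, "az": 0, "gripper": 1},
  {"dx": -0.09, "dy": -0.6, "dz": 0, "ax": 0, "ay": 0, "az": 0, "gripper": 1},
  {"dx": -0.09, "dy": -0.6, "dz": 0, "ax": 0, "ay": 0, "az": 0, "gripper": 1},
  {"dx": -0.09, "dy": -0.6, "dz": 0, "ax": 0, "ay": 0, "az": 0, "gripper": 1},
  {"dx": -0.09, "dy": -0.6, "dz": 0, "ax": 0, "ay": 0, "az": 0, "gripper": 1},
  {"dx": -0.09, "dy": -0.6, "dz": 0, "ax": 0, "ay": 0, "az": 0, "gripper": 1},
])

```text
clock: 27.82
eef_pos: [596.3, -10.4, 218.7]
eef_rot: [-3.142, -0.0, 0.0]
wrist_force: [-0.4, 0.1, -0.9]
finger_gap: 25.2
finger_force: 25.0
```

Request:
jog_arm([
  {"dx": -0.09, "dy": -0.6, "dz": 0, "ax": 0, "ay": 0, "az": 0, "gripper": 1},
  {"dx": 0, "dy": -0.3, "dz": 0, "ax": 0, "ay": 0, "az": 0, "gripper": 1},
  {"dx": 0, "dy": -0.17, "dz": 0, "ax": 0, "ay": 0, "az": 0, "gripper": 1},
  {"dx": 0, "dy": 0, "dz": 0, "ax": 0, "ay": 0, "az": 0, "gripper": 1},
  {"dx": 0, "dy": 0, "dz": 0, "ax": 0, "ay": 0, "az": 0, "gripper": 1},
])

```text
clock: 28.45
eef_pos: [593.1, 30.3, 218.5]
eef_rot: [3.141, 0.0, -0.0]
wrist_force: [-0.5, 0.1, -1.4]
finger_gap: 25.2
finger_force: 25.0
```

Request:
jog_arm([
  {"dx": 0, "dy": 0, "dz": 0.2, "ax": 0, "ay": 0, "az": 0, "gripper": 1},
  {"dx": 0, "dy": 0, "dz": 0.4, "ax": 0, "ay": 0, "az": 0, "gripper": 1},
  {"dx": 0, "dy": 0, "dz": 0.5, "ax": 0, "ay": 0, "az": 0, "gripper": 1},
  {"dx": 0, "dy": 0, "dz": 0.5, "ax": 0, "ay": 0, "az": 0, "gripper": 1},
  {"dx": 0, "dy": 0, "dz": 0.5, "ax": 0, "ay": 0, "az": 0, "gripper": 1},
  {"dx": 0, "dy": 0, "dz": 0.5, "ax": 0, "ay": 0, "az": 0, "gripper": 1},
  {"dx": 0, "dy": 0, "dz": 0.3, "ax": 0, "ay": 0, "az": 0, "gripper": 1},
  {"dx": 0, "dy": 0, "dz": 0.2, "ax": 0, "ay": 0, "az": 0, "gripper": 1},
  {"dx": 0, "dy": 0, "dz": 0.1, "ax": 0, "ay": 0, "az": 0, "gripper": 1},
  {"dx": 0, "dy": 0, "dz": 0, "ax": 0, "ay": 0, "az": 0, "gripper": 1},
])

```text
clock: 29.7
eef_pos: [593.1, 30.8, 90.8]
eef_rot: [-3.142, -0.0, 0.0]
wrist_force: [0.4, -0.5, -2.3]
finger_gap: 25.0
finger_force: 25.0
```

Request:
jog_arm([
  {"dx": 0, "dy": 0, "dz": 0.07, "ax": 0, "ay": 0, "az": 0, "gripper": 1},
  {"dx": 0, "dy": 0, "dz": 0.07, "ax": 0, "ay": 0, "az": 0, "gripper": 1},
  {"dx": 0, "dy": 0, "dz": 0.07, "ax": 0, "ay": 0, "az": 0, "gripper": 1},
  {"dx": 0, "dy": 0, "dz": 0.03, "ax": 0, "ay": 0, "az": 0, "gripper": 1},
  {"dx": 0, "dy": 0, "dz": 0.03, "ax": 0, "ay": 0, "az": 0, "gripper": 1},
  {"dx": 0, "dy": 0, "dz": 0, "ax": 0, "ay": 0, "az": 0, "gripper": 1},
])

```text
clock: 30.45
eef_pos: [593.0, 30.8, 79.8]
eef_rot: [-3.142, 0.0, 0.0]
wrist_force: [-0.0, 0.1, -1.1]
finger_gap: 25.5
finger_force: 25.0
```

Request:
jog_arm([
  {"dx": 0, "dy": 0, "dz": 0.02, "ax": 0, "ay": 0, "az": 0, "gripper": 1},
  {"dx": 0, "dy": 0, "dz": 0.02, "ax": 0, "ay": 0, "az": 0, "gripper": 1},
  {"dx": 0, "dy": 0, "dz": 0, "ax": 0, "ay": 0, "az": 0, "gripper": 1},
])

```text
clock: 30.82
eef_pos: [593.0, 30.8, 78.2]
eef_rot: [3.142, 0.0, 0.0]
wrist_force: [0.1, -0.0, -2.4]
finger_gap: 25.3
finger_force: 25.0
```

Request:
jog_arm([
  {"dx": 0, "dy": 0, "dz": 0.03, "ax": 0, "ay": 0, "az": 0, "gripper": 1},
  {"dx": 0, "dy": 0, "dz": 0.03, "ax": 0, "ay": 0, "az": 0, "gripper": 1},
  {"dx": 0, "dy": 0, "dz": 0.02, "ax": 0, "ay": 0, "az": 0, "gripper": 1},
  {"dx": 0, "dy": 0, "dz": 0, "ax": 0, "ay": 0, "az": 0, "gripper": 1},
])

```text
clock: 31.32
eef_pos: [593.0, 30.8, 75.0]
eef_rot: [-3.142, 0.0, 0.0]
wrist_force: [-0.1, 1.0, -1.2]
finger_gap: 25.2
finger_force: 25.0
```

Request:
jog_arm([
  {"dx": 0, "dy": 0, "dz": 0.02, "ax": 0, "ay": 0, "az": 0, "gripper": 1},
  {"dx": 0, "dy": 0, "dz": 0, "ax": 0, "ay": 0, "az": 0, "gripper": 1},
])

```text
clock: 31.58
eef_pos: [593.0, 30.8, 74.2]
eef_rot: [-3.142, 0.0, 0.0]
wrist_force: [0.1, -0.5, -2.6]
finger_gap: 25.1
finger_force: 25.0
```

Request:
jog_arm([
  {"dx": 0, "dy": 0, "dz": 0.02, "ax": 0, "ay": 0, "az": 0, "gripper": 1},
  {"dx": 0, "dy": 0, "dz": 0, "ax": 0, "ay": 0, "az": 0, "gripper": 1},
])

```text
clock: 31.82
eef_pos: [593.2, 30.8, 73.7]
eef_rot: [3.142, -0.0, 0.0]
wrist_force: [-0.6, -0.5, 0.7]
finger_gap: 25.1
finger_force: 25.0
```

Contact at 73.7, as predicted. I'll release, rise and move clear, then check both pails.

Request:
jog_arm([
  {"dx": 0, "dy": 0, "dz": 0, "ax": 0, "ay": 0, "az": 0, "gripper": 0.68},
  {"dx": 0, "dy": 0, "dz": 0, "ax": 0, "ay": 0, "az": 0, "gripper": 0.6},
  {"dx": 0, "dy": 0, "dz": 0, "ax": 0, "ay": 0, "az": 0, "gripper": 0.5},
  {"dx": 0, "dy": 0, "dz": 0, "ax": 0, "ay": 0, "az": 0, "gripper": 0.45},
  {"dx": 0, "dy": 0, "dz": 0, "ax": 0, "ay": 0, "az": 0, "gripper": 0.45},
])

```text
clock: 32.45
eef_pos: [593.1, 30.8, 73.5]
eef_rot: [-3.142, -0.0, 0.0]
wrist_force: [0.5, 0.2, 0.6]
finger_gap: 51.4
finger_force: 0.0
```

Request:
jog_arm([
  {"dx": 0, "dy": 0, "dz": -0.2, "ax": 0, "ay": 0, "az": 0, "gripper": 0.45},
  {"dx": 0, "dy": 0, "dz": -0.5, "ax": 0, "ay": 0, "az": 0, "gripper": 0.45},
  {"dx": 0, "dy": 0, "dz": -0.8, "ax": 0, "ay": 0, "az": 0, "gripper": 0.45},
  {"dx": 0, "dy": 0, "dz": -0.8, "ax": 0, "ay": 0, "az": 0, "gripper": 0.45},
  {"dx": 0, "dy": 0, "dz": -0.8, "ax": 0, "ay": 0, "az": 0, "gripper": 0.45},
  {"dx": 0, "dy": 0, "dz": -0.8, "ax": 0, "ay": 0, "az": 0, "gripper": 0.45},
  {"dx": 0, "dy": 0, "dz": -0.8, "ax": 0, "ay": 0, "az": 0, "gripper": 0.45},
  {"dx": 0, "dy": 0.9, "dz": -0.5, "ax": 0, "ay": 0, "az": 0, "gripper": 0.45},
  {"dx": 0, "dy": 0.9, "dz": 0, "ax": 0, "ay": 0, "az": 0, "gripper": 0.45},
  {"dx": 0, "dy": 0.9, "dz": 0, "ax": 0, "ay": 0, "az": 0, "gripper": 0.45},
])

```text
clock: 33.7
eef_pos: [593.0, -78.2, 282.4]
eef_rot: [3.141, -0.001, 0.001]
wrist_force: [-0.3, -0.2, -0.4]
finger_gap: 52.2
finger_force: 0.0
```

Request:
jog_arm([
  {"dx": 0, "dy": 0.9, "dz": 0, "ax": 0, "ay": 0, "az": 0, "gripper": 0.45},
  {"dx": 0, "dy": 0.9, "dz": 0, "ax": 0, "ay": 0, "az": 0, "gripper": 0.45},
  {"dx": 0, "dy": 0.9, "dz": 0, "ax": 0, "ay": 0, "az": 0, "gripper": 0.45},
  {"dx": 0, "dy": 0.9, "dz": 0, "ax": 0, "ay": 0, "az": 0, "gripper": 0.45},
  {"dx": 0, "dy": 0.9, "dz": 0, "ax": 0, "ay": 0, "az": 0, "gripper": 0.45},
  {"dx": 0, "dy": 0, "dz": 0, "ax": 0, "ay": 0, "az": 0, "gripper": 0.45},
])

```text
clock: 34.45
eef_pos: [592.6, -259.2, 281.4]
eef_rot: [3.142, 0.0, -0.002]
wrist_force: [0.7, 0.1, 0.5]
finger_gap: 51.8
finger_force: 0.0
```

Run:
```python
from h import *
s=cams.camera("side");t=cams.camera("top")
print(manip.read_state()["eef_pos"],manip.read_state()["clock"])
for P,h in(((549,336,5),135),((593,31,5),105)): print("pred lip side/top",proj(s,[[P[0],P[1],5+h]]).round(0),proj(t,[[P[0],P[1],5+h]]).round(0))
im=np.zeros((480,800,3),np.uint8)
im[:480,:400]=cv2.resize(t["image"][130:322,60:360,::-1],(400,256)) if 0 else 0
im[:269,:420]=cv2.resize(t["image"][130:322,60:360,::-1],(420,269));im[:,420:800]=cv2.resize(s["image"][200:480,210:432,::-1],(380,480))
cv2.imwrite("pics/f.png",im)
```

```text
[ 593.10476926 -256.87399432  281.72422134] 34.55
pred lip side/top [[332. 368.]] [[129. 248.]]
pred lip side/top [[316. 244.]] [[293. 225.]]
```

View pics/f.png

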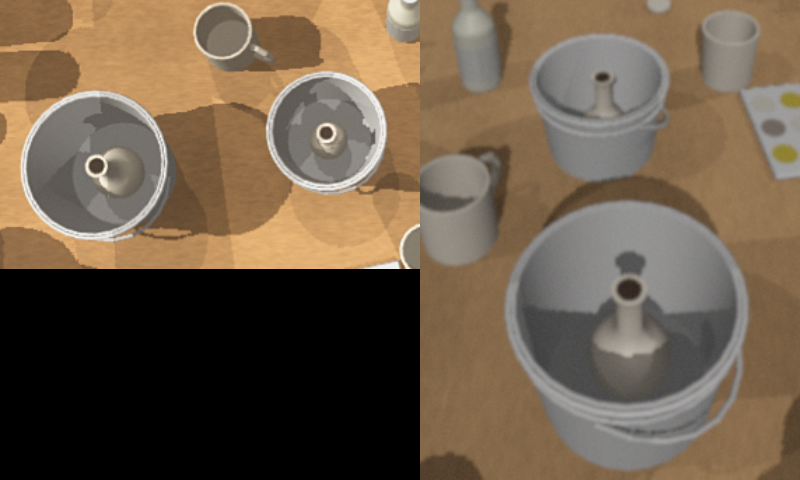

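The final view shows both vases upright on the pail floors. The lips are at top (129,248) and (293,225), as predicted; the pails have not moved and the arm is clear.

```bash
python3 -c "
from cell import job
print(job.sign_off())"
```

```text
the job is handed in; nothing more can be done
None
```

The job is handed in (result not shown): the last pictures show each vase standing upright in the pail of its size, the pails where they started and the arm clear; I gripped both by the lip rather than the neck.

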